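# Close the light hood of a water tester and press its green key

### The arm

A 6-joint arm with a two-finger parallel gripper is mounted at the origin on the work surface. World frame = base frame: x ahead of the robot, y to its left, z up, the work surface at z = 0. Lengths are in m, angles in rad, forces in N, time in s.
With the tool pointing down it reaches from about 0.35 to 0.975 m from the base axis. Payload 4.9 kg.
Tool frame: the origin (TCP) lies midway between the tips of the shut fingers; the grasp point (between the pads) lies 19 mm behind it (ctrl.hold_point_z is the distance from the TCP to the grasp point, in m); z points along the fingers, y is the line along which they close (so a half turn about z gives the same grasp; the last joint's range is limited). The gripper opens to 85 mm and grips with 20 to 120 N. Pads are 22 mm wide; open, the fingers measure 114 mm over their backs; the gripper's body (76 mm by 85 mm) begins 54 mm behind the grasp point. The pads swing forward as they close: fully open they stand 13 mm farther back than shut.
Start: joints at [-1.224, 0.053, 1.613, -0, 1.476, -0.119], TCP at [0.281, -0.558, 0.231] pointing down, gripper open.
Joint ranges: [-3.01, 3.01], [-1.01, 2.22], [0.06, 2.58], [-1.02, 4.17], [0.09, 2.62], [-3.14, 3.14]. Speed limits (rad/s): [2.57, 2.57, 3.14, 3.14, 3.14, 3.14].

### API

Orientations are given as a rotation vector (axis times angle).
In Python, from station import status, viewer, finish_job, ctrl gives the robot as it stands.
- The arm moves only by the shell command python3 -m jog 'ROWS' [FORCE]. ROWS is JSON, a list of rows, each a list of 7 numbers: the turn, a rotation vector about the tool's x, y, z each as a share of 5 degrees, from -1 to 1, then the shift along the tool's x, y, z each as a share of 30 mm, from -1 to 1, then the opening, from -1 (shut) to 1 (fully open). A call has 1 to 5 rows; each row shifts and turns the commanded pose from where the row before left it, along the tool's axes as they then stand; what a row does not reach is not made up. A row lasts 1/8 s, in which the tool goes at most 62.5 mm and 10.7 degrees, less where a joint would pass 70% of its speed; a pose out of reach is approached as far as the arm can. A call with a number of a shift or a turn outside -1 to 1 is refused whole. A call with a gripper value outside its range is refused whole. The fingers move at their own pace and stop on an object; FORCE is the grip in N (left out, the last holds). Time passes only in rows, so rows that do not move let the fingers close. It gives the time, the measured TCP pose, the force, the opening and the grip force at its end, in the units of the state.
- status.get_obs(): the state, without advancing time (a new reading comes with each control period).
- viewer.get_image(name): name is "scene" or "side" or "wrist"; returns a dict with "img" (384x512x3 uint8, red, green, blue), "fovy" (degrees; the focal length in pixels is half the picture's height over the tangent of half this angle, whatever the lens; pixels are square), "cx", "cy" (the principal point, pixels), "rvec" (rotation vector, rad) and "tvec" (3), from world to camera coordinates, as OpenCV has them. Camera axes: x right, y down, z forward; pixel columns grow to the right and rows downward; lengths in m; the calibration is good to about 2 mm. A picture is of the moment at which its call begins. There is no depth.
- finish_job(): hands the job in; it is judged then, once.
The state is a dict: "t": time; "q": joint angles; "dq": joint speeds; "effort": joint torques, N m; "tool_pos": TCP position; "tool_rot": TCP orientation; "contact_force": force on the tool from outside, world axes, zero at the start; "wrist_torque": the same for the moment, N m; "opening": finger opening in m; "grip_force": force on a finger pad.
Only numpy, scipy, OpenCV 4.12 (cv2) and the standard library are available. Lean on these libraries where they do the work, as an engineer would, in place of code of your own. Each camera call takes 0.05 s, during which the arm holds its last target. There are 200 camera calls.

### The job

A sample vial is already seated in the water tester. With just the fingertips, gently push the tester's black light hood along its rails until it is fully home against its stop over the vial; only then gently press the green key well down, past half its travel but not hard onto its stop, let it come up again and withdraw. Leave the blue and orange keys alone, and do not move, lift or knock over any of the glassware and bottles standing around and on the tester.

Things in the scene. Friction and masses are not known exactly. Their poses are not given: they have to be found in the camera images.
- meter: Water tester: blue-grey box, light grey deck, 240 (x) x 280 (y) x 70 mm high, fixed. Origin: centre of underside. Its x points from its front edge (keys, display) to the rear, y to its left, z up. Hood in the rear half, centred on x = +45 mm; keys in a row at x = -85, y = -110, -55 and 0 mm, in any order. Seated vial: white cap at x = +45, y = -80 mm. Rubber end stop at y = -122 mm.
- meter_deck (a point): Centre of the tester's flat deck, 70 mm above the bench; axes as the tester's.
- hood_push (a point): Centre of the outer face of the hood's yellow upright push plate, which looks along the tester's +y; axes as the tester's. The plate is 80 mm wide (x), 6 thick, from 6 to 42 mm above the deck; this face is at y = +61 mm when hood = 0. Hood: black box 96 (x) x 90 (y) x 45 mm high, open on its -y side, yellow stripe on top. On its centre line the deck beyond the plate is free for 75 mm.
- plate (a joint): How far the yellow push plate is pressed in towards the hood, in m: 0 out (10 mm gap to the hood), 0.010 fully in. A spring of 1.5 N per mm cushions it, so that the hood follows the fingers about 1 to 2 mm late.
- hood (a joint): How far the hood is slid towards the tester's -y, in m: 0 fully open, 0.070 fully home at its rigid stop. It slides against about 2 N of friction plus 12 N per m/s, and stays where it is left.
- blue_key_top (a point): Centre of the top face of the blue push key (leave alone): round cap 28 mm in diameter in a black round housing 44 mm in diameter and 12 mm high; the top is 26 mm above the deck when up, 16 mm when down. Pressed straight down; neighbouring keys are 55 mm centre to centre.
- blue_key (a joint): Travel of the blue key in m: 0 up, 0.010 fully down, on a rigid stop. A spring returns it: it starts to move at about 2.4 N, and the force grows evenly to 8 N fully down. Past half way counts as a press (5.5 mm).
- green_key_top (a point): Centre of the top face of the green push key (the key to press): round cap 28 mm in diameter in a black round housing 44 mm in diameter and 12 mm high; the top is 26 mm above the deck when up, 16 mm when down. Pressed straight down; neighbouring keys are 55 mm centre to centre.
- green_key (a joint): Travel of the green key in m: 0 up, 0.010 fully down, on a rigid stop. A spring returns it: it starts to move at about 2.4 N, and the force grows evenly to 8 N fully down. Past half way counts as a press (5.5 mm).
- orange_key_top (a point): Centre of the top face of the orange push key (leave alone): round cap 28 mm in diameter in a black round housing 44 mm in diameter and 12 mm high; the top is 26 mm above the deck when up, 16 mm when down. Pressed straight down; neighbouring keys are 55 mm centre to centre.
- orange_key (a joint): Travel of the orange key in m: 0 up, 0.010 fully down, on a rigid stop. A spring returns it: it starts to move at about 2.4 N, and the force grows evenly to 8 N fully down. Past half way counts as a press (5.5 mm).
- deck_vial: Closed glass vial with white cap, 27 mm in diameter, 52 mm high, loose, upright on the tester's deck near its rear left corner, about 95 mm in x and 118 mm in y from the tester's centre. Origin: centre of its underside, z up. Leave it alone.
- bench_vial: Closed glass vial with red cap, 27 mm in diameter, 52 mm high, loose, upright on the bench left of the tester. Origin: centre of its underside, z up. Leave it alone.
- jar: Glass sample jar with white lid, 64 mm in diameter, 80 mm high, loose, on the bench left of the tester. Origin: centre of its underside, z up. Leave it alone.
- wash_bottle: White plastic bottle with red cap, 60 mm in diameter, 160 mm high, loose, on the bench right of the tester. Origin: centre of its underside, z up. Leave it alone.
- dish: Shallow open glass dish, 80 mm in diameter, 16 mm high, loose, on the bench in front of the tester. Origin: centre of its underside, z up. Leave it alone.
- beaker: Open glass beaker, 60 mm in diameter, 75 mm high, loose, on the bench behind the tester. Origin: centre of its underside, z up. Leave it alone.

How it is judged:
By the outcome, as a careful person would: the job done as asked, in the order asked, and still so for the second after the job is handed in, with the robot touching nothing.
It also fails if it takes over 42 s, if anything falls off the work surface, if the arm or the gripper's body presses on something with over 40 N, if the wrist force passes 120 N, or if a joint passes its speed limit or range.

## Working session

There is one attempt and no reset: what is moved stays moved. The work goes in short steps, Python scripts to look and compute and a shell command to move; the robot and the scene stay as the last step left them, time stands still between calls to the robot, and variables do not carry over. Pictures are saved under pics/ and viewed, at most 10 in all, crops included, and the job is handed in when it is done.

```bash
mkdir -p pics; ls; python3 - <<'E'
from station import status, viewer, ctrl
import cv2,pickle
for n in("scene","side"):
    d=viewer.get_image(n); pickle.dump(d,open(f"pics/{n}.pkl","wb"))
    cv2.imwrite(f"pics/{n}0.png",cv2.resize(d["img"][:,:,::-1],(800,600),interpolation=cv2.INTER_CUBIC))
    print(n,d["fovy"],d["cx"],d["cy"],d["rvec"],d["tvec"])
o=status.get_obs();print(o["t"],o["tool_pos"],o["tool_rot"],o["opening"],ctrl.hold_point_z)
E
```

```text
pics
scene 54.43095568813784 255.66831601633612 190.7320828498083 [ 2.43871153  0.7261433  -0.2371129 ] [-0.48205562 -0.17068269  1.07916109]
side 52.59998988187891 254.44895178021946 197.71304615676092 [ 0.56077154 -2.62592214  1.28291265] [0.51228971 0.20541889 0.79637139]
0.1 [ 0.28051608 -0.55788079  0.2301912 ] [-3.05499109e+00 -7.24657544e-01  3.41711020e-04] 0.08540173160097196 0.0187
```

View pics/scene0.png

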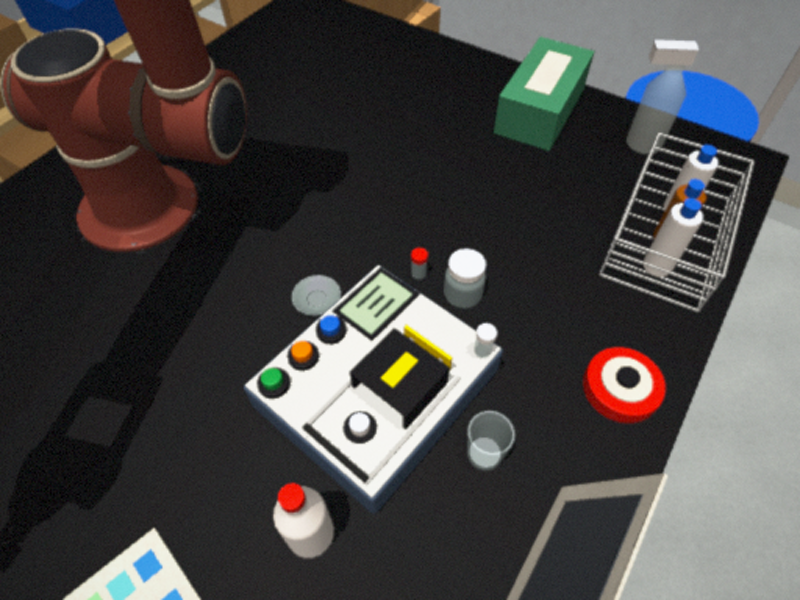

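View pics/side0.png

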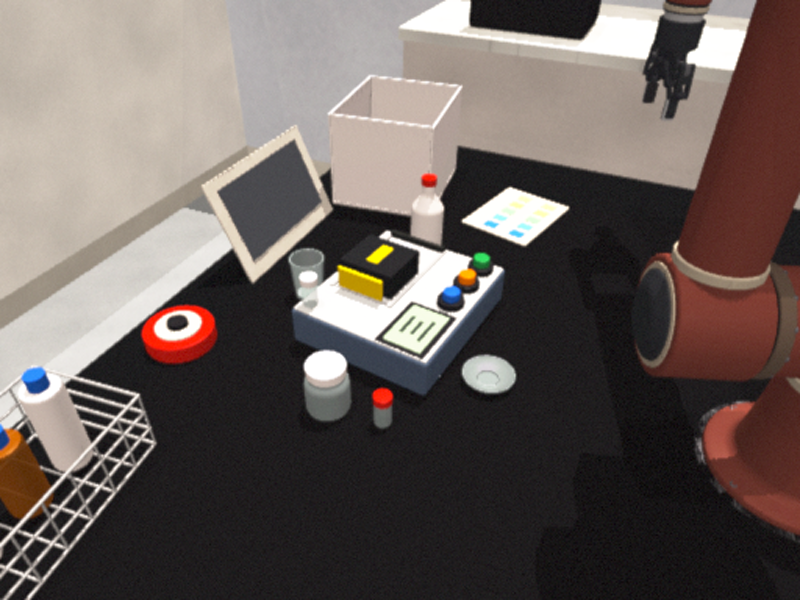

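The scene view shows green (271,378), orange (302,351) and blue (330,326) keys. The deck corners are at (379,267), (499,351), (374,491) and (248,387), and the hood is open with its yellow plate around (428,345). The side view shows the keys at (482,260), (467,277) and (452,295).

```bash
cat > h.py <<'E'
import numpy as np,cv2,pickle
from scipy.optimize import least_squares
from scipy.spatial.transform import Rotation as R
def load(n): return pickle.load(open(f"pics/{n}.pkl","rb"))
def K(d):
    f=192/np.tan(np.radians(d["fovy"]/2)); return np.array([[f,0,d["cx"]],[0,f,d["cy"]],[0,0,1.]])
def proj(d,P): return cv2.projectPoints(np.array(P,float).reshape(-1,1,3),np.array(d["rvec"]),np.array(d["tvec"]),K(d),None)[0][:,0]
def ray(d,uv,z):
    Rm=R.from_rotvec(d["rvec"]).as_matrix(); c=-Rm.T@d["tvec"]
    v=Rm.T@np.linalg.inv(K(d))@np.array([*uv,1.]); return c+v*(z-c[2])/v[2]
def m2w(p,L):
    L=np.atleast_2d(L).astype(float); c,s=np.cos(p[2]),np.sin(p[2])
    return np.c_[p[0]+c*L[:,0]-s*L[:,1],p[1]+s*L[:,0]+c*L[:,1],L[:,2]]
E
python3 - <<'E'
from h import *
sc,sd=load("scene"),load("side"); k=512/800
G,O,B=(-.085,-.11,.096),(-.085,-.055,.096),(-.085,0,.096)
FL,RL,RR,FR=(-.12,.14,.07),(.12,.14,.07),(.12,-.14,.07),(-.12,-.14,.07)
S=[(G,271,378),(O,302,351),(B,330,325),(FL,379,266),(RL,500,350),(RR,374,491),(FR,247,386)]
D=[(G,482,260),(O,467,277),(B,452,294),(FL,421,363),(RL,296,313),(FR,503,267)]
def f(p):
    return np.concatenate([(proj(d,m2w(p,[a[0] for a in A]))-k*np.array([a[1:] for a in A])) for d,A in((sc,S),(sd,D))])
r=least_squares(lambda p:f(p).ravel(),[.65,-.1,-.6],loss="soft_l1")
print(r.x,np.degrees(r.x[2]));print(f(r.x).round(1).tolist())
p=r.x; np.save("pics/p.npy",p)
for n,L in dict(hood_push=(.045,.061,.094),green=G,dv=(.095,.118,.122),home=(.045,-.009,.094)).items():
    w=m2w(p,L);print(n,w.round(4),(proj(sc,w)/k).round(),(proj(sd,w)/k).round())
for n,a,b,z in(("bench_vial",(419,255),(383,397),.052),("jar",(466,262),(326,366),.08),("deckvial",(486,331),(308,279),.122),("wash",(290,496),(429,180),.16),("beaker",(492,430),(307,260),.075)):
    print(n,ray(sc,np.array(a)*k,z).round(3),ray(sd,np.array(b)*k,z).round(3))
E
```

```text
[ 0.58212861 -0.06666675 -0.12386012] -7.096662156230553
[[0.3, -1.0], [-0.3, -1.5], [-0.0, -1.5], [-0.4, -2.7], [3.9, -1.4], [-0.5, 7.5], [-3.9, -0.2], [-1.2, -2.8], [-0.8, -3.4], [-1.2, -3.2], [2.9, 0.0], [-4.9, -4.1], [1.2, -0.4]]
hood_push [[ 0.6343 -0.0117  0.094 ]] [[430. 346.]] [[357. 283.]]
green [[ 0.4842 -0.1653  0.096 ]] [[271. 376.]] [[480. 256.]]
dv [[0.691  0.0387 0.122 ]] [[487. 328.]] [[308. 277.]]
home [[ 0.6257 -0.0812  0.094 ]] [[397. 382.]] [[381. 262.]]
bench_vial [0.519 0.146 0.052] [0.514 0.154 0.052]
jar [0.598 0.154 0.08 ] [0.596 0.158 0.08 ]
deckvial [0.692 0.035 0.122] [0.688 0.043 0.122]
wash [ 0.624 -0.282  0.16 ] [ 0.618 -0.266  0.16 ]
beaker [ 0.76  -0.064  0.075] [ 0.754 -0.06   0.075]
```

```bash
python3 -m jog '[[0,0,0.96,0,0,-0.5,-1],[0,0,0.97,0,0,-0.5,-1],[0,0,0.97,0,0,-0.5,-1],[0,0,0.97,0,0,-0.5,-1],[0,0,0.97,0,0,-0.4,-1]]' 20; python3 -m jog '[[0,0,0.96,0,0,0,-1],[0,0,0.96,0,0,0,-1],[0,0,0,0,0,0,-1]]'
python3 - <<'E'
from h import *
from station import status
o=status.get_obs();M=R.from_rotvec(o["tool_rot"]).as_matrix();print(M.round(3),o["opening"])
t=np.array([.60,-.03,.30]);print(((t-o["tool_pos"])@M/.03).round(2))
E
```

```text
t: 0.72
tool_pos: [0.2807, -0.5582, 0.3033]
tool_rot: [-3.14, -0.064, 0.0]
contact_force: [0.4, -0.4, -0.2]
opening: -0.0001
grip_force: 0.0
t: 1.1
tool_pos: [0.2806, -0.5582, 0.3027]
tool_rot: [-3.135, 0.193, 0.001]
contact_force: [-0.2, -1.2, -0.5]
opening: 0.0001
grip_force: 0.0
[[ 0.992 -0.123 -0.   ]
 [-0.123 -0.992  0.001]
 [-0.    -0.001 -1.   ]] 8.805058455896922e-05
[  8.4  -18.78   0.1 ]
```

```bash

python3 -m jog '[[0,0,0,0.4,-0.9,0,-1],[0,0,0,0.4,-0.9,0,-1],[0,0,0,0.4,-0.9,0,-1],[0,0,0,0.4,-0.9,0,-1],[0,0,0,0.4,-0.9,0,-1]]' >/dev/null
python3 -m jog '[[0,0,0,0.4,-0.9,0,-1],[0,0,0,0.4,-0.9,0,-1],[0,0,0,0.4,-0.9,0,-1],[0,0,0,0.4,-0.9,0,-1],[0,0,0,0.4,-0.9,0,-1]]' >/dev/null
python3 -m jog '[[0,0,0,0.4,-0.9,0,-1],[0,0,0,0.4,-0.9,0,-1],[0,0,0,0.4,-0.9,0,-1],[0,0,0,0.4,-0.9,0,-1],[0,0,0,0.4,-0.9,0,-1]]' >/dev/null
python3 -m jog '[[0,0,0,0.5,-0.9,0,-1],[0,0,0,0.5,-0.9,0,-1],[0,0,0,0.5,-0.9,0,-1],[0,0,0,0.5,-0.9,0,-1],[0,0,0,0.4,-0.9,0,-1]]'
python3 -m jog '[[0,0,0,0,-0.6,0,-1],[0,0,0,0,0,0,-1]]'
python3 - <<'E'
from h import *
from station import viewer
d=viewer.get_image("wrist"); pickle.dump(d,open("pics/w1.pkl","wb"))
cv2.imwrite("pics/w1.png",cv2.resize(d["img"][:,:,::-1],(800,600),interpolation=cv2.INTER_CUBIC))
p=np.load("pics/p.npy")
for n,L in dict(plate=(.045,.061,.112),G=(-.085,-.11,.096),O=(-.085,-.055,.096),B=(-.085,0,.096),dv=(.095,.118,.122),FL=(-.12,.14,.07),RL=(.12,.14,.07),cap=(.045,-.08,.1)).items(): print(n,(proj(d,m2w(p,L))/.64).round())
E
```

```text
t: 3.6
tool_pos: [0.598, -0.0528, 0.3028]
tool_rot: [-3.136, 0.192, 0.001]
contact_force: [0.2, -0.1, -0.7]
opening: 0.0001
grip_force: 0.0
t: 3.85
tool_pos: [0.5995, -0.0351, 0.303]
tool_rot: [3.136, -0.191, -0.001]
contact_force: [0.2, -0.7, -0.7]
opening: -0.0001
grip_force: 0.0
plate [[359. 216.]]
G [[580. 378.]]
O [[511. 378.]]
B [[442. 378.]]
dv [[265. 138.]]
FL [[277. 400.]]
RL [[250. 102.]]
cap [[561. 214.]]
```

View pics/w1.png

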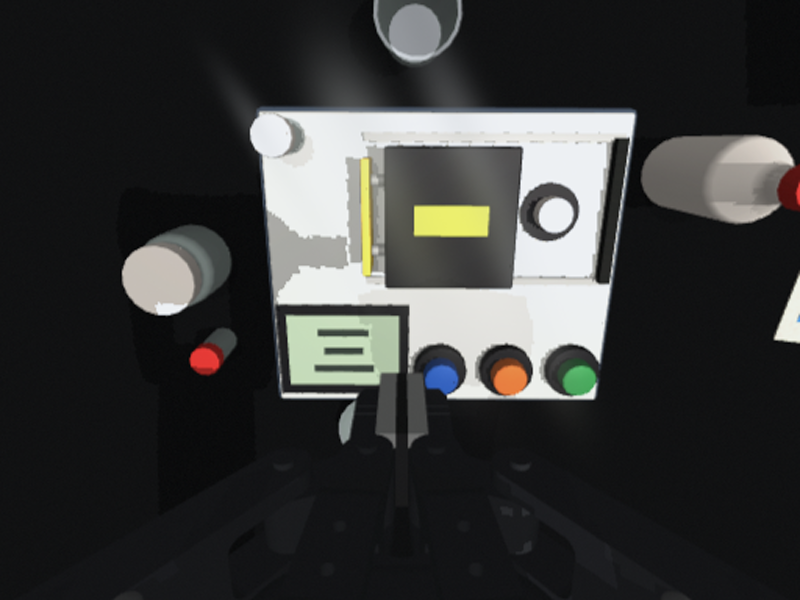

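The wrist view confirms the pose to a few pixels: keys at (441,379), (510,379) and (579,380), plate's outer top edge from (361,158) to (362,275), deck vial at (270,135). Next I refit from this picture.

```bash
python3 - <<'E'
from h import *
from station import status
d=load("w1")
A=[((-.085,-.11,.096),579,380),((-.085,-.055,.096),510,379),((-.085,0,.096),441,379),((.085,.061,.112),361,158),((.005,.061,.112),362,275),
((-.12,.14,.07),281,398),((.12,.14,.07),258,109),((.12,-.14,.07),635,110),((-.12,-.14,.07),596,399)]
f=lambda p:proj(d,m2w(p,[a[0] for a in A]))-.64*np.array([a[1:] for a in A])
r=least_squares(lambda p:f(p).ravel(),np.load("pics/p.npy"),loss="soft_l1");p=r.x
print(p,np.degrees(p[2]),f(p).round(1).tolist());np.save("pics/p2.npy",p)
o=status.get_obs();M=R.from_rotvec(o["tool_rot"]).as_matrix()
print("toolx yaw",np.degrees(np.arctan2(M[1,0],M[0,0])))
for n,L in dict(behind=(.045,.061+.040,.3),face=(.045,.061,.088),G=(-.085,-.11,.096)).items():
    w=m2w(p,L)[0];print(n,w.round(4),((w-o["tool_pos"])@M*1e3).round(1))
E
```

```text
[ 0.58009748 -0.06705726 -0.13365202] -7.6576969087495765 [[0.5, 1.0], [0.4, 1.2], [0.3, 0.8], [-0.7, -0.7], [-0.3, 0.1], [-3.2, 1.9], [-3.2, -4.1], [6.3, -1.7], [1.8, 3.3]]
toolx yaw -7.048924004134196
behind [0.6382 0.027  0.3   ] [ 30.7 -67.2   3.1]
face [ 0.6328 -0.0126  0.088 ] [ 30.3 -27.3 215.1]
G [ 0.4812 -0.1647  0.096 ] [-101.5  142.3  207.3]
```

```bash

python3 -m jog '[[0,0,0.12,0.33,-0.75,0,-1],[0,0,0,0.34,-0.75,0,-1],[0,0,0,0.34,-0.75,0,-1],[0,0,0,0,0,0.8,-1],[0,0,0,0,0,0.8,-1]]' 
python3 -m jog '[[0,0,0,0,0,0.8,-1],[0,0,0,0,0,0.8,-1],[0,0,0,0,0,0.8,-1],[0,0,0,0,0,0.6,-1],[0,0,0,0,0,0,-1]]'
python3 - <<'E'
from h import *
from station import viewer,status
d=viewer.get_image("wrist"); e=viewer.get_image("side")
pickle.dump(d,open("pics/w2.pkl","wb"))
a=cv2.resize(d["img"],(400,300),interpolation=cv2.INTER_AREA)
b=cv2.resize(e["img"][130:250,180:340],(400,300),interpolation=cv2.INTER_CUBIC)
cv2.imwrite("pics/w2.png",np.hstack([a,b])[:,:,::-1])
p=np.load("pics/p2.npy");o=status.get_obs();M=R.from_rotvec(o["tool_rot"]).as_matrix()
f=m2w(p,(.045,.061,.092))[0];print(((f-o["tool_pos"])@M*1e3).round(1))
E
```

```text
t: 4.53
tool_pos: [0.6395, 0.0279, 0.255]
tool_rot: [3.134, -0.21, 0.001]
contact_force: [0.3, -0.9, -0.7]
opening: -0.0001
grip_force: 0.0
t: 5.15
tool_pos: [0.6378, 0.0274, 0.1632]
tool_rot: [3.134, -0.211, -0.006]
contact_force: [0.3, -0.2, 0.8]
opening: -0.0001
grip_force: 0.0
[-1.1 40.3 74. ]
```

View pics/w2.png

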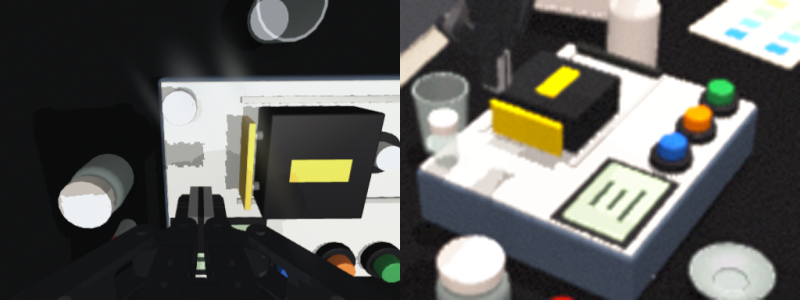

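Wrist and side views show the shut fingers hanging beyond the plate, left of it in the wrist view (tips at 200,190, plate at 250), and clear of the deck vial at (180,107). Continuing down.

```bash

python3 -m jog '[[0,0,0,0,0,0.7,-1],[0,0,0,0,0,0.7,-1],[0,0,0,0,0,0.6,-1],[0,0,0,0,0,0.4,-1],[0,0,0,0,0,0,-1]]' 
python3 - <<'E'
from h import *
from station import viewer,status
d=viewer.get_image("wrist"); e=viewer.get_image("side")
a=cv2.resize(d["img"],(400,300),interpolation=cv2.INTER_AREA)
b=cv2.resize(e["img"][130:250,180:340],(400,300),interpolation=cv2.INTER_CUBIC)
cv2.imwrite("pics/w3.png",np.hstack([a,b])[:,:,::-1])
p=np.load("pics/p2.npy");o=status.get_obs();M=R.from_rotvec(o["tool_rot"]).as_matrix()
f=m2w(p,(.045,.061,.092))[0];print(((f-o["tool_pos"])@M*1e3).round(1))
E
```

```text
t: 5.88
tool_pos: [0.6377, 0.0271, 0.0914]
tool_rot: [-3.134, 0.211, 0.005]
contact_force: [0.0, 0.6, 0.1]
opening: -0.0003
grip_force: 0.0
[-0.9 40.1  1.7]
```

View pics/w3.png

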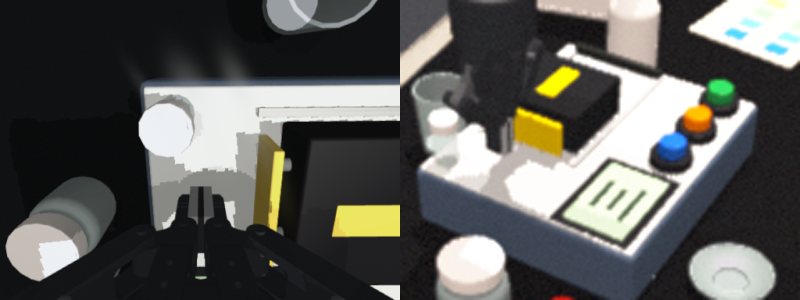

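The fingertips are down beyond the plate and nothing is touched; the plate is at (268,195) in the wrist view. I'll raise them 4 mm and approach, watching the force.

```bash

python3 -m jog '[[0,0,0,0,0,-0.13,-1],[0,0,0,0,0.3,0,-1],[0,0,0,0,0.3,0,-1],[0,0,0,0,0.1,0,-1],[0,0,0,0,0,0,-1]]' 
python3 -m jog '[[0,0,0,0,0.1,0,-1],[0,0,0,0,0.1,0,-1],[0,0,0,0,0,0,-1]]' 
python3 -m jog '[[0,0,0,0,0.1,0,-1],[0,0,0,0,0.1,0,-1],[0,0,0,0,0,0,-1]]' 
python3 -m jog '[[0,0,0,0,0.15,0,-1],[0,0,0,0,0.15,0,-1],[0,0,0,0,0.15,0,-1],[0,0,0,0,0,0,-1]]' 
```

```text
t: 6.6
tool_pos: [0.6358, 0.0058, 0.0971]
tool_rot: [-3.134, 0.212, 0.0]
contact_force: [-0.4, 0.5, 0.1]
opening: -0.0
grip_force: 0.0
t: 6.98
tool_pos: [0.6351, 0.0006, 0.0972]
tool_rot: [-3.134, 0.211, -0.0]
contact_force: [0.8, 2.2, 0.7]
opening: -0.0
grip_force: 0.8
t: 7.35
tool_pos: [0.6343, -0.0059, 0.0972]
tool_rot: [3.134, -0.212, -0.0]
contact_force: [0.5, 1.6, -0.7]
opening: 0.0003
grip_force: 0.9
t: 7.85
tool_pos: [0.6324, -0.0196, 0.0972]
tool_rot: [3.134, -0.212, 0.0]
contact_force: [1.1, 1.7, -0.6]
opening: -0.0001
grip_force: 0.7
```

```bash

python3 -m jog '[[0,0,0,0,0.18,0,-1],[0,0,0,0,0.18,0,-1],[0,0,0,0,0.18,0,-1],[0,0,0,0,0.18,0,-1],[0,0,0,0,0,0,-1]]' 
python3 -m jog '[[0,0,0,0,0.18,0,-1],[0,0,0,0,0.18,0,-1],[0,0,0,0,0.18,0,-1],[0,0,0,0,0,0,-1]]' 
python3 -m jog '[[0,0,0,0,0.1,0,-1],[0,0,0,0,0.1,0,-1],[0,0,0,0,0,0,-1]]' 
```

```text
t: 8.48
tool_pos: [0.6295, -0.0411, 0.0973]
tool_rot: [3.134, -0.212, -0.0]
contact_force: [1.8, 0.8, -0.4]
opening: 0.0003
grip_force: 0.6
t: 8.98
tool_pos: [0.6274, -0.0572, 0.0973]
tool_rot: [3.134, -0.212, 0.0]
contact_force: [1.2, 1.2, -1.2]
opening: 0.0001
grip_force: 0.6
t: 9.35
tool_pos: [0.6266, -0.0627, 0.0973]
tool_rot: [3.134, -0.212, 0.0]
contact_force: [1.8, 2.0, -0.7]
opening: 0.0003
grip_force: 0.8
```

```bash

python3 -m jog '[[0,0,0,0,0.1,0,-1],[0,0,0,0,0.1,0,-1],[0,0,0,0,0,0,-1]]' 
python3 -m jog '[[0,0,0,0,0.1,0,-1],[0,0,0,0,0,0,-1],[0,0,0,0,0,0,-1]]' 
python3 -m jog '[[0,0,0,0,0.05,0,-1],[0,0,0,0,0,0,-1],[0,0,0,0,0,0,-1]]' 
```

```text
t: 9.72
tool_pos: [0.6259, -0.0683, 0.0973]
tool_rot: [-3.134, 0.212, -0.001]
contact_force: [1.5, 2.7, -0.4]
opening: -0.0004
grip_force: 1.5
t: 10.1
tool_pos: [0.6256, -0.0704, 0.0973]
tool_rot: [-3.133, 0.211, -0.001]
contact_force: [2.7, 5.3, 0.7]
opening: -0.0002
grip_force: 3.0
t: 10.48
tool_pos: [0.6255, -0.0714, 0.0973]
tool_rot: [-3.132, 0.211, -0.001]
contact_force: [2.6, 6.3, 1.0]
opening: -0.0
grip_force: 3.7
```

Force climbs at spring rate: home. Back off, rise, check.

```bash

python3 -m jog '[[0,0,0,0,-0.15,0,-1],[0,0,0,0,-0.3,0,-1],[0,0,0,0,-0.3,0,-1],[0,0,0,0,0,0,-1],[0,0,0,0,0,-0.6,-1]]' 
python3 -m jog '[[0,0,0,0,0,-0.8,-1],[0,0,0,0,0,-0.8,-1],[0,0,0,0,0,-0.8,-1],[0,0,0,0,0,-0.8,-1],[0,0,0,0,0,0,-1]]' 
python3 - <<'E'
from h import *
from station import viewer,status
d=viewer.get_image("wrist");pickle.dump(d,open("pics/w4.pkl","wb"))
cv2.imwrite("pics/w4.png",cv2.resize(d["img"],(800,600),interpolation=cv2.INTER_CUBIC)[:,:,::-1])
p=np.load("pics/p2.npy");o=status.get_obs();M=R.from_rotvec(o["tool_rot"]).as_matrix()
print("plate pred home",(proj(d,m2w(p,[(.085,-.009,.112),(.005,-.009,.112)]))/.64).round(),"G,O,B",(proj(d,m2w(p,[(-.085,-.11,.096),(-.085,-.055,.096),(-.085,0,.096)]))/.64).round())
print("hood -y edge",(proj(d,m2w(p,[(.093,-.115,.115),(-.003,-.115,.115)]))/.64).round())
f=m2w(p,(-.085,-.11,.096))[0];print(((f-o["tool_pos"])@M*1e3).round(1))
E
```

```text
t: 11.1
tool_pos: [0.6267, -0.0504, 0.1138]
tool_rot: [-3.134, 0.211, 0.007]
contact_force: [-0.2, -0.1, 0.2]
opening: 0.0001
grip_force: 0.0
t: 11.72
tool_pos: [0.6299, -0.0512, 0.2155]
tool_rot: [3.133, -0.212, 0.011]
contact_force: [0.5, -0.5, -0.1]
opening: 0.0
grip_force: 0.0
plate pred home [[461. 231.]
 [456. 374.]] G,O,B [[605. 490.]
 [520. 490.]
 [434. 490.]]
hood -y edge [[676. 215.]
 [647. 389.]]
[-131.5  132.6  116.8]
```

View pics/w4.png

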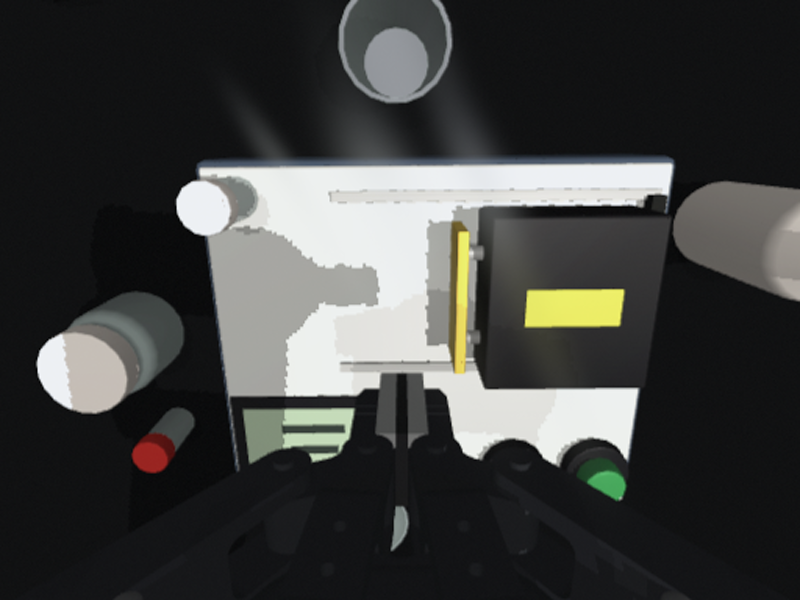

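Plate edge at x≈457 from row 228 to 372 and hood against the stop at (655,205), matching the predicted home position; glassware undisturbed. Green cap at about (606,480). Now over to green.

```bash

python3 -m jog '[[0,0,0,-0.8,0.8,0,-1],[0,0,0,-0.8,0.8,0,-1],[0,0,0,-0.8,0.8,0,-1],[0,0,0,-0.8,0.8,0,-1],[0,0,0,-0.8,0.8,0,-1]]' >/dev/null
python3 -m jog '[[0,0,0,-0.3,0.4,0,-1],[0,0,0,0,0,0.8,-1],[0,0,0,0,0,0.8,-1],[0,0,0,0,0,0.7,-1],[0,0,0,0,0,0,-1]]' 
python3 - <<'E'
from h import *
from station import viewer,status
ims=[]
p=np.load("pics/p2.npy");o=status.get_obs();M=R.from_rotvec(o["tool_rot"]).as_matrix()
g=m2w(p,(-.085,-.11,.096))[0];print(((g-o["tool_pos"])@M*1e3).round(1))
for n,(x,y) in(("scene",(130,190)),("side",(260,120)),("wrist",(200,180))):
    d=viewer.get_image(n);w,h=(90,100) if n!="wrist" else (180,200);s=266/w
    ims.append(cv2.resize(d["img"][y:y+h,x:x+w],(266,int(h*s)),interpolation=cv2.INTER_CUBIC))
    print(n,((proj(d,[g,o["tool_pos"]])-[x,y])*s).round())
m=min(i.shape[0] for i in ims)
cv2.imwrite("pics/g1.png",np.hstack([i[:m] for i in ims])[:,:,::-1])
E
```

```text
t: 13.02
tool_pos: [0.4813, -0.1631, 0.1395]
tool_rot: [-3.132, 0.211, 0.008]
contact_force: [0.1, -0.1, 1.2]
opening: -0.0003
grip_force: 0.0
[ 0.4  1.7 43.5]
scene [[126. 148.]
 [116. 115.]]
side [[143. 130.]
 [147.  88.]]
wrist [[ 84.  62.]
 [ 79. 111.]]
```

View pics/g1.png

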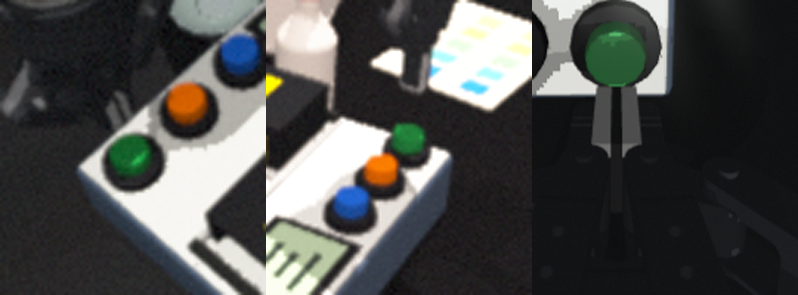

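Green cap top at about (84,58) in the wrist crop and (128,150) in the scene crop, within 2 mm of the prediction; the fingers are centred on it. Descending.

```bash

python3 -m jog '[[0,0,0,0.06,0.06,0.4,-1],[0,0,0,0,0,0.4,-1],[0,0,0,0,0,0.3,-1],[0,0,0,0,0,0.15,-1],[0,0,0,0,0,0,-1]]'
python3 -m jog '[[0,0,0,0,0,0.07,-1],[0,0,0,0,0,0,-1]]'
python3 -m jog '[[0,0,0,0,0,0.07,-1],[0,0,0,0,0,0,-1]]'
```

```text
t: 13.8
tool_pos: [0.4839, -0.1659, 0.1042]
tool_rot: [-3.134, 0.211, 0.001]
contact_force: [0.6, -0.4, 0.1]
opening: 0.0004
grip_force: 0.0
t: 14.05
tool_pos: [0.4843, -0.1661, 0.1028]
tool_rot: [3.134, -0.211, 0.001]
contact_force: [-0.1, -0.1, 0.8]
opening: -0.0001
grip_force: 0.0
t: 14.3
tool_pos: [0.4841, -0.166, 0.1004]
tool_rot: [-3.134, 0.211, 0.0]
contact_force: [0.0, -0.6, -0.7]
opening: -0.0003
grip_force: 0.0
```

```bash

python3 -m jog '[[0,0,0,0,0,0.07,-1],[0,0,0,0,0,0,-1]]'
python3 -m jog '[[0,0,0,0,0,0.07,-1],[0,0,0,0,0,0,-1]]'
python3 -m jog '[[0,0,0,0,0,0.05,-1],[0,0,0,0,0,0,-1]]'
```

```text
t: 14.55
tool_pos: [0.484, -0.166, 0.0981]
tool_rot: [-3.134, 0.211, 0.001]
contact_force: [0.2, -0.3, 0.2]
opening: 0.0001
grip_force: 0.0
t: 14.8
tool_pos: [0.4842, -0.166, 0.0962]
tool_rot: [-3.134, 0.211, 0.0]
contact_force: [-0.4, -0.2, 0.5]
opening: 0.0001
grip_force: 0.0
t: 15.05
tool_pos: [0.4843, -0.1661, 0.0951]
tool_rot: [3.134, -0.211, 0.0]
contact_force: [-0.8, 0.3, 2.7]
opening: 0.0
grip_force: 1.4
```

```bash

python3 -m jog '[[0,0,0,0,0,0.07,-1],[0,0,0,0,0,0.07,-1],[0,0,0,0,0,0,-1]]'
python3 -m jog '[[0,0,0,0,0,0.06,-1],[0,0,0,0,0,0,-1],[0,0,0,0,0,0,-1]]'
```

```text
t: 15.42
tool_pos: [0.4844, -0.1661, 0.0908]
tool_rot: [3.134, -0.211, 0.0]
contact_force: [-1.7, 1.2, 5.5]
opening: 0.0004
grip_force: 2.5
t: 15.8
tool_pos: [0.4843, -0.1661, 0.0893]
tool_rot: [3.134, -0.211, 0.0]
contact_force: [-2.7, 1.1, 5.6]
opening: 0.0001
grip_force: 3.0
```

```bash

python3 -m jog '[[0,0,0,0,0,0.03,-1],[0,0,0,0,0,0,-1],[0,0,0,0,0,0,-1]]'
python3 -m jog '[[0,0,0,0,0,0,-1]]'
```

```text
t: 16.18
tool_pos: [0.4844, -0.1661, 0.0885]
tool_rot: [3.134, -0.211, 0.0]
contact_force: [-2.1, 1.5, 5.9]
opening: 0.0001
grip_force: 3.2
t: 16.3
tool_pos: [0.4844, -0.1661, 0.0885]
tool_rot: [3.134, -0.211, 0.0]
contact_force: [-2.4, 1.8, 7.0]
opening: -0.0001
grip_force: 3.2
```

```bash

python3 -m jog '[[0,0,0,0,0,-0.1,-1],[0,0,0,0,0,-0.1,-1],[0,0,0,0,0,-0.2,-1],[0,0,0,0,0,-0.5,-1],[0,0,0,0,0,-0.8,-1]]'
python3 -m jog '[[0,0,0,0,0,-0.9,-1],[0,0,0,0,0,-0.9,-1],[0,0,0,-0.4,0,-0.9,-1],[0,0,0,-0.6,0,-0.4,-1],[0,0,0,0,0,0,-1]]'
python3 -m jog '[[0,0,0,0,0,0,-1],[0,0,0,0,0,0,-1]]'
python3 - <<'E'
from h import *
from station import viewer
d=viewer.get_image("scene")["img"]; e=viewer.get_image("side")["img"]
a=cv2.resize(d[120:370,130:350],(400,455));b=cv2.resize(e[100:290,170:337],(400,455))
cv2.imwrite("pics/end.png",np.hstack([a,b])[:,:,::-1])
E
```

```text
t: 16.92
tool_pos: [0.4835, -0.1657, 0.1388]
tool_rot: [-3.134, 0.211, 0.003]
contact_force: [0.0, -0.5, 0.6]
opening: -0.0005
grip_force: 0.0
t: 17.55
tool_pos: [0.4547, -0.1623, 0.2338]
tool_rot: [3.133, -0.212, 0.005]
contact_force: [0.8, 0.5, 0.3]
opening: 0.0003
grip_force: 0.0
t: 17.8
tool_pos: [0.4544, -0.1618, 0.2309]
tool_rot: [-3.134, 0.211, 0.002]
contact_force: [-0.3, 0.2, -0.9]
opening: 0.0001
grip_force: 0.0
```

View pics/end.png

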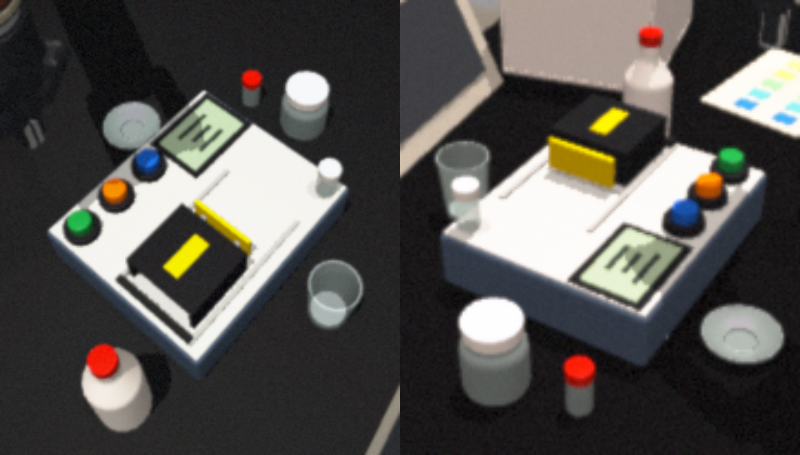

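The end view shows keys up and all glassware in place. A light strip shows between hood and end stop, so I'll compare the hood's edges with the model before handing in.

```bash
python3 - <<'E'
from h import *
from station import viewer
p=np.load("pics/p2.npy")
L=lambda y:[(.093,y+.045,.115),(-.003,y+.045,.115),(.093,y-.045,.115),(-.003,y-.045,.115),(.085,y+.061,.112),(.005,y+.061,.112)]
for n,h in(("w1",0),("w4",.07)):
    d=load(n);print(n,(proj(d,m2w(p,L(-h)))/.64).round().tolist())
d=viewer.get_image("scene");s=np.array([400/220,455/250])
for h in(.07,.066): print("scene crop",h,((proj(d,m2w(p,L(-h)))-[130,120])*s).round().tolist())
E
```

```text
w1 [[384.0, 144.0], [384.0, 287.0], [524.0, 146.0], [512.0, 289.0], [360.0, 157.0], [362.0, 275.0]]
w4 [[494.0, 216.0], [485.0, 390.0], [676.0, 215.0], [647.0, 389.0], [461.0, 231.0], [456.0, 374.0]]
scene crop 0.07 [[247.0, 254.0], [181.0, 202.0], [189.0, 316.0], [123.0, 258.0], [251.0, 240.0], [196.0, 198.0]]
scene crop 0.066 [[249.0, 251.0], [183.0, 199.0], [192.0, 313.0], [126.0, 256.0], [253.0, 237.0], [199.0, 195.0]]
```

```bash
python3 -c "
from station import finish_job
print(finish_job())"
```

```text
the job is handed in; nothing more can be done
None
```

The job is handed in. The hood was pushed until the force climbed to about 7 N, against about 2 N while sliding, and the images agree that it is home. The green key was then pressed about 7 mm of its 10 mm and came back up, and the other keys and the glassware looked untouched in the final pictures, at 18 s of the 42 s allowed.

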